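# Three turns on the roll gauge's spring preload unit

### The job

Set the measuring spring of the green preload unit: swing the red clamp lever off, fully to its stop, give the crank exactly three full turns clockwise (seen from above) so that its handle ends where it began, then swing the clamp fully back on. There is no dial, so keep count; never turn the crank while the clamp is on, and leave the canister, ashtray and wedge gauge where they stand.

Things in the scene. Friction and masses are not known exactly. Their poses are not given: they have to be found in the camera images.
- unit: the green preload unit, fixed to the table: base plate 150 x 320 x 40 mm (long along the unit's y, centred 20 mm to +y of the origin), a round tower of 58 mm radius, 130 mm tall, at (0, -40) mm carrying the crank, and the clamp's post at (20, 130) mm. Origin on the table under the plate; z up. Place and yaw vary
- crank_axis (a point): point on the crank's vertical axis at the top of the tower, 130 mm above the table, (0, -40) mm in the unit's frame
- crank (a joint): angle of the crank, rad; grows clockwise seen from above, 2 pi per full turn, not wrapped, no stop within reach. Its start value lies between -2.5 and 2.5; at 0 the crank arm points along the unit's +x. Friction about 0.15 N m (2 N at the knob); it stays where it is left
- crank_knob (a point): centre of the top of the crank's upright black knob, 216 mm above the table, 75 mm out from the crank axis; turns with the crank. The knob is 60 mm tall (foot at 156 mm), 26 to 32 mm in diameter (widest 20 to 50 mm above its foot) and spins freely on its pin, so it can be pushed round or held. The flat steel crank arm below it is 143 to 156 mm above the table
- clamp_pivot (a point): point on the clamp lever's vertical hinge axis, 60 mm above the table, (20, 130) mm in the unit's frame
- clamp (a joint): clamp lever angle, rad: 0 = on, against its stop, lever along the unit's +y; grows anticlockwise seen from above (towards the unit's -x) to 1.2 = off, at its other stop. Starts at 0 to 0.06. Friction about 0.12 N m (1.5 N at the knob); stays where left. It does not itself hold the crank back
- clamp_knob (a point): point at the top of the clamp lever's upright red knob, on the knob's own axis, 133 mm above the table and 80 mm out from the clamp pivot. The knob is 62 mm tall (foot 71 mm above the table), 24 mm in diameter; the lever bar below it is 63 to 73 mm above the table
- canister: bystander: brass screw-top canister, 78 mm in diameter, 103 mm tall; origin under its centre
- ashtray: bystander: pale enamel ashtray, 116 mm in diameter, 28 mm tall; origin under its centre
- wedge: bystander: flat steel wedge gauge, 150 x 30 x 12 mm, lying along its own y; origin under its middle

How it is judged:
By the outcome, as a careful person would: the job done as asked, in the order asked, and still so for the second after the job is handed in, with the robot touching nothing.
It also fails if it takes over 67 s, if anything falls off the work surface, if the arm or the gripper's body presses on something with over 40 N, if the wrist force passes 120 N, or if a joint passes its speed limit or range.

### The arm

A 6-joint arm with a two-finger parallel gripper is mounted at the origin on the work surface. World frame = base frame: x ahead of the robot, y to its left, z up, the work surface at z = 0. Lengths are in m, angles in rad, forces in N, time in s.
With the tool pointing down it reaches from about 0.25 to 0.775 m from the base axis. Payload 8.9 kg.
Tool frame: the origin (TCP) lies between the finger pads; the fingertips stand ahead of it and the grasp point (between the pads) is the TCP (arm.tip_extent is the z of the fingertips in the tool frame, in m); z points along the fingers, y is the line along which they close (so a half turn about z gives the same grasp; the last joint's range is limited). The gripper opens to 85 mm and grips with 20 to 120 N. Pads are 22 mm wide; open, the fingers measure 114 mm over their backs; the gripper's body (76 mm by 85 mm) begins 54 mm behind the grasp point. The pads swing forward as they close: fully open they stand 13 mm farther back than shut.
Start: joints at [-1.398, 0.291, -0.153, 1.127, 0, 1.431], TCP at [0.161, -0.5, 0.25] pointing down, gripper open.
Joint ranges: [-2.52, 2.52], [-0.91, 1.74], [-1.3, 1.37], [-1.96, 2.02], [-1.52, 1.47], [-3.14, 3.14]. Speed limits (rad/s): [2.22, 2.22, 2.79, 3.14, 3.14, 3.14].

### API

Orientations are given as a unit quaternion [x, y, z, w].
In Python, from rig import arm, camrig, workorder gives the robot as it stands (arm), with the cameras (camrig) and the job (workorder).
- The arm moves only by the shell command python3 nudge.py 'ROWS' [OPENING] [FORCE]. ROWS is a JSON list of rows, 1 to 8 of them, each an object with the fields pos (a list: dx, dy, dz in m), turn_vec (a list: a rotation vector rx, ry, rz in rad); a field left out counts as zero; each row is the pose to reach, as a shift and turn from the pose commanded when the command began, along the tool's axes at that moment; what a row does not reach only later rows make up. A row lasts 1/10 s, in which the tool goes at most 0.05 m and 0.15 rad, less where a joint would pass 70% of its speed; a pose out of reach is approached as far as the arm can. OPENING is the finger opening in m, set as the command begins (- or left out keeps the last). The fingers move at their own pace and stop on an object; FORCE is the grip in N (left out, the last holds). Time passes only in rows, so rows that do not move let the fingers close. It prints the time, the measured TCP pose, the force, the opening and the grip force at its end. Input that does not fit is refused with a message, and nothing moves.
- arm.sense(): the state, without advancing time (a new reading comes with each control period).
- camrig.grab_frame(name): name is "side" or "top" or "wrist"; returns a dict with "pixels" (400x640x3 uint8, red, green, blue), "depth" (400x640 float32, m along the optical axis (not along the pixel's ray), 0 where there is no reading), "fx", "fy", "cx", "cy" (pixels), "R" (3x3) and "t" (3): a world point X has camera coordinates R X + t. Camera axes: x right, y down, z forward; pixel columns grow to the right and rows downward; lengths in m; the calibration is good to about 2 mm. A picture is of the moment at which its call begins.
- workorder.sign_off(): hands the job in; it is judged then, once.
The state is a dict: "t": time; "joint_pos": joint angles; "qd": joint speeds; "effort": joint torques, N m; "tool_pos": TCP position; "orientation": TCP orientation; "contact_force": force on the tool from outside, world axes, zero at the start; "moment": the same for the moment, N m; "gripper_width": finger opening in m; "grasp_force": force on a finger pad.
Only numpy, scipy, OpenCV 4.12 (cv2) and the standard library are available. Lean on these libraries where they do the work, as an engineer would, in place of code of your own. Each camera call takes 0.05 s, during which the arm holds its last target. There are 200 camera calls.

## Working session

There is one attempt and no reset: what is moved stays moved. The work goes in short steps, Python scripts to look and compute and a shell command to move; the robot and the scene stay as the last step left them, time stands still between calls to the robot, and variables do not carry over. Pictures are saved under pics/ and viewed, at most 10 in all, crops included, and the job is handed in when it is done.

```bash
ls; mkdir -p pics
python3 - <<'E'
from rig import arm, camrig, workorder
import cv2,numpy as np
print(arm.sense(), arm.tip_extent)
a=camrig.grab_frame("top"); b=camrig.grab_frame("side")
np.savez("f0.npz",**{"t_"+k:v for k,v in a.items()},**{"s_"+k:v for k,v in b.items()})
for f,n in((a,"top"),(b,"side")):
    cv2.imwrite(f"pics/{n}0.png",f["pixels"][:,:,::-1]); print(n,f["fx"],f["fy"],f["cx"],f["cy"],f["R"],f["t"])
E
```

```text
nudge.py
pics
rig.py
  5 nudge.py
  3 rig.py
  8 total
{'t': 0.0, 'joint_pos': array([-1.39829071e+00,  2.91290337e-01, -1.54169513e-01,  1.12670009e+00,
       -3.76431768e-05,  1.43153455e+00]), 'qd': array([-1.89874637e-03,  9.32771578e-04, -1.31169538e-05, -2.12814495e-03,
       -6.82454535e-04, -8.67305096e-04]), 'effort': array([ 1.22335918e-03, -5.37144005e+01,  3.31370866e+01,  1.60348706e-02,
       -1.18723601e-04, -6.85662258e-06]), 'tool_pos': array([ 0.16097472, -0.49925035,  0.24971095]), 'orientation': array([ 9.87874488e-01,  1.55253119e-01, -3.01513652e-05, -6.81397610e-04]), 'contact_force': array([-0.54324549,  0.78014166, -0.30600495]), 'moment': array([ 0.03276708, -0.00712118, -0.03542046]), 'grasp_force': 0.0, 'gripper_width': 0.08573885957883207} 0.019
top 374.3187121576692 374.3187121576692 320.4343940447585 205.65563667600154 [[ 1.29468856e-02 -9.99915307e-01  1.32567439e-03]
 [-9.94047796e-01 -1.30143165e-02 -1.08164719e-01]
 [ 1.08172811e-01  8.26125316e-05 -9.94132102e-01]] [0.02979664 0.6529933  1.15959347]
side 406.643826618885 406.643826618885 312.8374666389986 197.41699682696947 [[-0.66576539 -0.74614721  0.00455922]
 [-0.44064016  0.38822467 -0.80939351]
 [ 0.60215671 -0.54087516 -0.58724898]] [0.44996044 0.38400015 0.88183053]
```

View pics/top0.png

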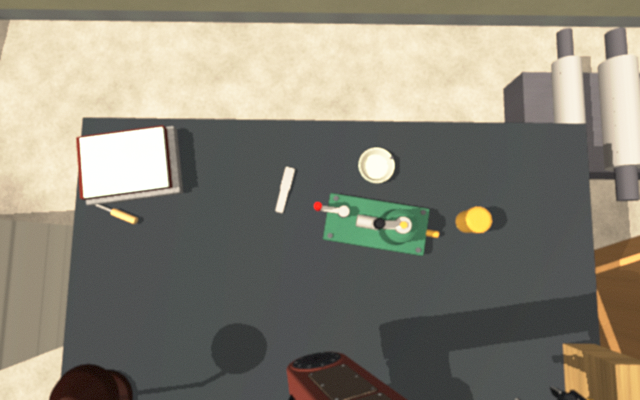

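View pics/side0.png

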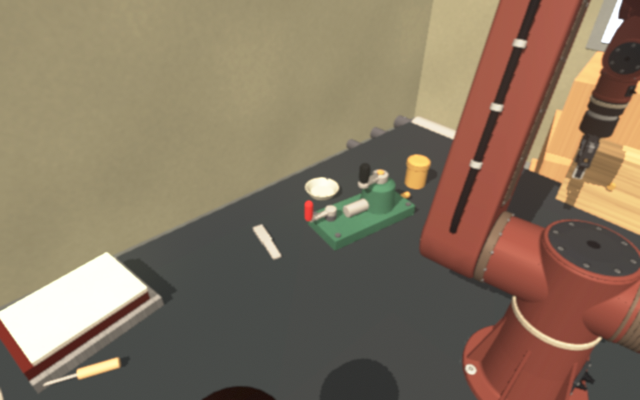

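The top view shows the green plate with the crank hub near (404,225) and the black knob near (380,223). The red knob is at (318,206) with its pivot at (344,211). The ashtray is at (377,165), the canister at (475,220) and the wedge at (285,190).

```bash
cat > h.py <<'E'
import numpy as np,cv2
def world(f):
    d=f["depth"]; v,u=np.mgrid[:400,:640]
    c=np.stack([(u-f["cx"])/f["fx"]*d,(v-f["cy"])/f["fy"]*d,d],-1)
    return (c-f["t"])@f["R"]          # R^T (c-t)
def hsv(f): return cv2.cvtColor(f["pixels"],cv2.COLOR_RGB2HSV)
def ray(f,u,v):
    R=f["R"]; return -R.T@f["t"], R.T@np.array([(u-f["cx"])/f["fx"],(v-f["cy"])/f["fy"],1])
def onplane(f,u,v,z):
    o,d=ray(f,u,v); return o+d*(z-o[2])/d[2]
E
python3 - <<'E'
import numpy as np,cv2
from h import *
z=np.load("f0.npz")
for p in "ts":
    f={k[2:]:z[k] for k in z.files if k[0]==p}
    W=world(f);H=hsv(f); ok=f["depth"]>0
    g=(H[...,0]>60)&(H[...,0]<90)&(H[...,1]>100)&(W[...,2]>.034)&(W[...,2]<.046)&ok
    P=W[g][:,:2].astype(np.float32); r=cv2.minAreaRect(P*1000); print(p,"plate",g.sum(),r,np.median(W[g][:,2]))
    near=(abs(W[...,0]-np.median(P[:,0]))<.25)&(abs(W[...,1]-np.median(P[:,1]))<.3)&ok
    red=((H[...,0]<8)|(H[...,0]>172))&(H[...,1]>170)&near&(W[...,2]>.06)&(W[...,2]<.16)
    q=W[red]; v,u=np.nonzero(red); print("red",len(q),u.mean(),v.mean(),q.mean(0),q[:,2].max()); 
    if p=="t": print(" top",np.median(q[q[:,2]>.125],0))
    k=near&(W[...,2]>.17)&(W[...,2]<.24)
    q=W[k];print("knob pts",len(q), [ (h,np.mean(q[q[:,2]>h],0) if (q[:,2]>h).any() else 0) for h in(.18,.2,.208)],q[:,2].max())
    k=near&(W[...,2]>.125)&(W[...,2]<.17); print("hub",W[k].min(0),W[k].max(0))
    # others
    for n,m in(("canister",(H[...,0]>12)&(H[...,0]<32)&(H[...,1]>150)&near&(W[...,2]>.09)&(W[...,2]<.12)),):
        print(n,m.sum(),W[m].min(0),W[m].max(0))
    m=near&(W[...,2]>.02)&(W[...,2]<.033)&(H[...,1]<70)&(H[...,2]>150);print("ash",W[m].min(0),W[m].max(0))
E
```

```text
t plate 2656 ((597.1892700195312, -138.82647705078125), (317.5148620605469, 147.81333923339844), 81.51028442382812) 0.04095180942963541
red 54 317.3888888888889 205.7037037037037 [0.64207834 0.0472504  0.12902338] 0.1386601402086965
 top [0.64349647 0.0469049  0.13237599]
knob pts 121 [(0.18, array([ 0.58829978, -0.11999736,  0.21226059])), (0.2, array([ 0.58879069, -0.1210191 ,  0.21444466])), (0.208, array([ 0.58878455, -0.12149364,  0.21532866]))] 0.22067608764929983
hub [ 0.54456662 -0.24290351  0.12500722] [0.65338814 0.05733445 0.16717122]
canister 47 [ 0.58993737 -0.40639519  0.09024001] [ 0.62936175 -0.39728423  0.10720533]
ash [ 0.73523843 -0.1964169   0.02000418] [ 0.83830213 -0.08495204  0.03267236]
s plate 0 ((0.0, 0.0), (0.0, 0.0), 0.0) nan
  return _methods._mean(a, axis=axis, dtype=dtype,
  ret = ret.dtype.type(ret / rcount)
  ret = ret.dtype.type(ret / rcount)
<stdin>:11: RuntimeWarning: Mean of empty slice.
  ret = um.true_divide(
Traceback (most recent call last):
ValueError: zero-size array to reduction operation maximum which has no identity
```

```bash
cat > go.py <<'E'
import sys,numpy as np
from rig import arm, camrig, workorder
from scipy.spatial.transform import Rotation as R
# python3 go.py x y z : shift in tool axes to world target, and turn to the (tool x=+y, y=+x, z=-z) orientation
s=arm.sense(); T=R.from_quat(s["orientation"]); D=R.from_matrix(np.array([[0,1,0],[1,0,0],[0,0,-1.]]))
t=np.array(sys.argv[1:4],float)
print("shift",T.inv().apply(t-s["tool_pos"]).round(4),"turn",(T.inv()*D).as_rotvec().round(3),"F",s["contact_force"].round(1),"j",s["joint_pos"].round(2),"t",s["t"])
E
python3 nudge.py '[{"pos": [0.34,-0.2,-0.06],"turn_vec": [0,0,-1.2]},{"pos": [0.34,-0.2,-0.06],"turn_vec": [0,0,-1.2]},{"pos": [0.34,-0.2,-0.06],"turn_vec": [0,0,-1.2]},{"pos": [0.34,-0.2,-0.06],"turn_vec": [0,0,-1.2]},{"pos": [0.34,-0.2,-0.06],"turn_vec": [0,0,-1.2]},{"pos": [0.34,-0.2,-0.06],"turn_vec": [0,0,-1.2]},{"pos": [0.34,-0.2,-0.06],"turn_vec": [0,0,-1.2]},{"pos": [0.34,-0.2,-0.06],"turn_vec": [0,0,-1.2]}]' 0.085 25
python3 go.py .6435 .047 .30
```

```text
t: 0.9
tool_pos: [0.4242, -0.2031, 0.3106]
orientation: [0.726, 0.688, -0.0, -0.0]
contact_force: [1.1, -1.4, -0.8]
gripper_width: 0.0852
grasp_force: 0.0
shift [0.2613 0.2058 0.0105] turn [-0.    -0.    -0.053] F [ 1.1 -1.4 -0.8] j [-0.6   0.16 -0.17  1.25 -0.    1.02] t 0.9
```

```bash
python3 nudge.py '[{"pos": [0.261,0.206,0.01],"turn_vec": [0,0,-0.053]},{"pos": [0.261,0.206,0.01],"turn_vec": [0,0,-0.053]},{"pos": [0.261,0.206,0.01],"turn_vec": [0,0,-0.053]},{"pos": [0.261,0.206,0.01],"turn_vec": [0,0,-0.053]},{"pos": [0.261,0.206,0.01],"turn_vec": [0,0,-0.053]},{"pos": [0.261,0.206,0.01],"turn_vec": [0,0,-0.053]},{"pos": [0.261,0.206,0.01],"turn_vec": [0,0,-0.053]},{"pos": [0.261,0.206,0.01],"turn_vec": [0,0,-0.053]}]'
python3 go.py .6435 .047 .115
```

```text
t: 1.7
tool_pos: [0.6458, 0.0468, 0.2984]
orientation: [0.708, 0.706, -0.0, -0.001]
contact_force: [-1.5, -0.5, 0.3]
gripper_width: 0.0851
grasp_force: 0.0
shift [-0.     -0.0021  0.1834] turn [-0.002 -0.001 -0.002] F [-1.5 -0.5  0.3] j [-0.04  0.52  0.33  1.38  0.    1.53] t 1.7
```

```bash
python3 nudge.py '[{"pos": [0,-0.002,0.05]},{"pos": [0,-0.002,0.1]},{"pos": [0,-0.002,0.15]},{"pos": [0,-0.002,0.183]},{"pos": [0,-0.002,0.183]}]'
python3 nudge.py '[{},{},{},{},{},{},{},{}]' 0.01 25
python3 go.py .6435 .047 .115
```

```text
t: 2.2
tool_pos: [0.6383, 0.043, 0.1124]
orientation: [0.709, 0.705, -0.003, -0.003]
contact_force: [-0.9, -0.2, -0.2]
gripper_width: 0.0852
grasp_force: 0.0
t: 3.0
tool_pos: [0.6433, 0.0434, 0.1189]
orientation: [0.709, 0.705, 0.001, 0.001]
contact_force: [-0.2, -0.0, 7.2]
gripper_width: 0.0226
grasp_force: 25.6
shift [0.0036 0.0001 0.0039] turn [ 0.003  0.    -0.006] F [-0.2 -0.   7.2] j [-0.05  0.61 -0.01  0.95  0.    1.53] t 3.0
```

```bash
python3 nudge.py '[{"pos": [0.0006,-0.0118,0]},{"pos": [-0.0005,-0.0236,0]},{"pos": [-0.0034,-0.0352,0]},{"pos": [-0.0079,-0.0461,0]},{"pos": [-0.014,-0.0563,0]},{"pos": [-0.0215,-0.0654,0]},{"pos": [-0.0303,-0.0734,0]},{"pos": [-0.0402,-0.0799,0]}]' - 20
python3 nudge.py '[{},{}]'
python3 go.py .5637 .0066 .115
```

```text
t: 3.8
tool_pos: [0.5642, 0.0047, 0.1188]
orientation: [0.709, 0.706, 0.003, 0.001]
contact_force: [19.6, 27.9, -2.7]
gripper_width: 0.0227
grasp_force: 27.1
t: 4.0
tool_pos: [0.5645, 0.0044, 0.1188]
orientation: [0.709, 0.705, 0.003, 0.001]
contact_force: [6.0, 5.5, 2.7]
gripper_width: 0.0231
grasp_force: 26.5
shift [ 0.0022 -0.0008  0.0038] turn [ 0.005 -0.002 -0.006] F [6.  5.5 2.7] j [-0.12  0.47 -0.26  0.84  0.    1.45] t 4.0
```

```bash
python3 nudge.py '[{"pos": [-0.0025,-0.0015,0]},{"pos": [-0.005,-0.003,0]},{"pos": [-0.005,-0.003,0]},{"pos": [-0.005,-0.003,0]}]'
python3 - <<'E'
from rig import arm, camrig, workorder
import numpy as np
from h import *
f=camrig.grab_frame("top"); cv2.imwrite("pics/top1.png",cv2.resize(f["pixels"][130:290,260:460,::-1],(800,640))[:600])
W=world(f);H=hsv(f)
red=((H[...,0]<8)|(H[...,0]>172))&(H[...,1]>170)&(W[...,2]>.06)&(W[...,2]<.16)&(abs(W[...,0]-.58)<.1)&(abs(W[...,1])<.1)
v,u=np.nonzero(red); print(len(u)); print(u.mean(),v.mean(),W[red].mean(0))
E
```

```text
t: 4.4
tool_pos: [0.5642, 0.0038, 0.1189]
orientation: [0.708, 0.706, 0.007, -0.0]
contact_force: [18.8, 27.7, -7.6]
gripper_width: 0.0235
grasp_force: 26.4
0
nan nan [nan nan nan]<stdin>:7: RuntimeWarning: Mean of empty slice.
  ret = ret.dtype.type(ret / rcount)
  ret = um.true_divide(
```

```bash
python3 nudge.py '[{},{},{},{},{}]' 0.085
python3 nudge.py '[{"pos": [0,0,-0.05]},{"pos": [0,0,-0.1]},{"pos": [0,0,-0.15]},{"pos": [0,0,-0.18]},{"pos": [0,0,-0.18]}]'
python3 go.py .5888 -.1213 .30
```

```text
t: 4.95
tool_pos: [0.5591, -0.0016, 0.1173]
orientation: [0.709, 0.705, -0.0, -0.0]
contact_force: [-0.5, -0.4, -0.1]
gripper_width: 0.0852
grasp_force: 0.0
t: 5.45
tool_pos: [0.5611, -0.0017, 0.3021]
orientation: [0.709, 0.705, 0.002, 0.003]
contact_force: [-0.1, -0.1, -0.3]
gripper_width: 0.0848
grasp_force: 0.0
shift [-0.1194  0.0284  0.0024] turn [ 0.008  0.001 -0.006] F [-0.1 -0.1 -0.3] j [-0.13  0.33  0.04  1.27 -0.    1.44] t 5.45
```

```bash
python3 nudge.py '[{"pos": [-0.05,0.014,0]},{"pos": [-0.1,0.028,0]},{"pos": [-0.119,0.028,0]},{"pos": [-0.119,0.028,0]},{"pos": [-0.119,0.028,0]}]'
python3 go.py .5888 -.1213 .19
cat > red.py <<'E'
from rig import arm, camrig, workorder
import numpy as np
from h import *
for n in("top","side"):
    f=camrig.grab_frame(n); H=hsv(f); W=world(f)
    m=((H[...,0]<8)|(H[...,0]>172))&(H[...,1]>170)&(W[...,2]>.06)&(W[...,2]<.16)&(abs(W[...,0]-.6)<.1)&(abs(W[...,1])<.1)
    v,u=np.nonzero(m)
    if not len(u): print(n,"no red"); continue
    print(n,len(u),u.mean(),v.mean(),W[m].mean(0).round(4))
    if n=="top": q=np.median(W[m&(W[...,2]>.12)],0)
    else: q=W[m].mean(0)
    r=q[:2]-[.6332,-.033]; print(q.round(4),"ang",np.arctan2(r[1],r[0])-np.deg2rad(81.5),np.hypot(*r))
E
python3 red.py
```

```text
t: 5.95
tool_pos: [0.586, -0.1207, 0.2964]
orientation: [0.71, 0.705, -0.0, -0.001]
contact_force: [0.4, 0.2, 0.7]
gripper_width: 0.085
grasp_force: 0.0
shift [-0.0007  0.003   0.1064] turn [-0.001 -0.001 -0.007] F [0.4 0.2 0.7] j [-0.33  0.42  0.15  1.31  0.    1.25] t 5.95
top 44 330.5 233.0 [0.5624 0.008  0.1318]
[0.5624 0.0067 0.1326] ang 1.2079151921898525 0.08118921010119283
side 108 337.6111111111111 218.00925925925927 [0.5556 0.0144 0.107 ]
[0.5556 0.0144 0.107 ] ang 1.1708625788097755 0.09088005701683992
```

```bash
python3 nudge.py '[{"pos": [-0.001,0.003,0.04]},{"pos": [-0.001,0.003,0.08]},{"pos": [-0.001,0.003,0.104]},{"pos": [-0.001,0.003,0.104]}]'
python3 nudge.py '[{},{},{},{},{},{},{},{}]' 0.01 25
python3 go.py .5888 -.1213 .19
```

```text
t: 6.45
tool_pos: [0.5872, -0.1195, 0.1901]
orientation: [0.709, 0.706, -0.001, -0.003]
contact_force: [-1.1, -0.2, -1.4]
gripper_width: 0.0853
grasp_force: 0.0
t: 7.25
tool_pos: [0.5901, -0.1216, 0.1947]
orientation: [0.709, 0.705, 0.001, 0.001]
contact_force: [-1.2, 1.0, 5.5]
gripper_width: 0.0312
grasp_force: 24.6
shift [ 0.0003 -0.0014  0.0047] turn [ 0.002  0.    -0.006] F [-1.2  1.   5.5] j [-0.32  0.47 -0.03  1.07  0.    1.25] t 7.25
```

```bash
python3 nudge.py '[{"pos": [-0.0026,0.0194,0]},{"pos": [-0.01,0.0375,0]},{"pos": [-0.022,0.053,0]},{"pos": [-0.0375,0.065,0]},{"pos": [-0.0556,0.0724,0]},{"pos": [-0.075,0.075,0]},{"pos": [-0.0944,0.0724,0]},{"pos": [-0.1125,0.065,0]}]' - 25
```

```text
t: 8.05
tool_pos: [0.654, -0.2345, 0.1947]
orientation: [0.709, 0.705, 0.001, 0.0]
contact_force: [-6.4, 6.3, 10.4]
gripper_width: 0.0312
grasp_force: 25.9
```

Forces are low, so I'll finish the first turn.

```bash
python3 nudge.py '[{"pos": [-0.0155,-0.012,0]},{"pos": [-0.0275,-0.0275,0]},{"pos": [-0.0349,-0.0456,0]},{"pos": [-0.0375,-0.065,0]},{"pos": [-0.0349,-0.0844,0]},{"pos": [-0.0275,-0.1025,0]},{"pos": [-0.0155,-0.118,0]},{"pos": [0,-0.13,0]}]'
python3 nudge.py '[{"pos": [0.0181,-0.0074,0]},{"pos": [0.0375,-0.01,0]},{"pos": [0.0569,-0.0074,0]},{"pos": [0.075,0,0]},{"pos": [0.0905,0.012,0]},{"pos": [0.1025,0.0275,0]},{"pos": [0.1099,0.0456,0]},{"pos": [0.1125,0.065,0]}]'
```

```text
t: 8.85
tool_pos: [0.5241, -0.2347, 0.1948]
orientation: [0.71, 0.705, 0.0, 0.002]
contact_force: [7.1, 0.8, 3.7]
gripper_width: 0.0313
grasp_force: 25.4
t: 9.65
tool_pos: [0.5903, -0.1213, 0.1947]
orientation: [0.709, 0.705, -0.0, 0.001]
contact_force: [-2.8, -10.9, 7.3]
gripper_width: 0.0311
grasp_force: 26.1
```

```bash
python3 nudge.py '[{"pos": [-0.0026,0.0194,0]},{"pos": [-0.01,0.0375,0]},{"pos": [-0.022,0.053,0]},{"pos": [-0.0375,0.065,0]},{"pos": [-0.0556,0.0724,0]},{"pos": [-0.075,0.075,0]},{"pos": [-0.0944,0.0724,0]},{"pos": [-0.1125,0.065,0]}]'
python3 nudge.py '[{"pos": [-0.0155,-0.012,0]},{"pos": [-0.0275,-0.0275,0]},{"pos": [-0.0349,-0.0456,0]},{"pos": [-0.0375,-0.065,0]},{"pos": [-0.0349,-0.0844,0]},{"pos": [-0.0275,-0.1025,0]},{"pos": [-0.0155,-0.118,0]},{"pos": [0,-0.13,0]}]'
python3 nudge.py '[{"pos": [0.0181,-0.0074,0]},{"pos": [0.0375,-0.01,0]},{"pos": [0.0569,-0.0074,0]},{"pos": [0.075,0,0]},{"pos": [0.0905,0.012,0]},{"pos": [0.1025,0.0275,0]},{"pos": [0.1099,0.0456,0]},{"pos": [0.1125,0.065,0]}]'
echo TURN3
python3 nudge.py '[{"pos": [-0.0026,0.0194,0]},{"pos": [-0.01,0.0375,0]},{"pos": [-0.022,0.053,0]},{"pos": [-0.0375,0.065,0]},{"pos": [-0.0556,0.0724,0]},{"pos": [-0.075,0.075,0]},{"pos": [-0.0944,0.0724,0]},{"pos": [-0.1125,0.065,0]}]'
python3 nudge.py '[{"pos": [-0.0155,-0.012,0]},{"pos": [-0.0275,-0.0275,0]},{"pos": [-0.0349,-0.0456,0]},{"pos": [-0.0375,-0.065,0]},{"pos": [-0.0349,-0.0844,0]},{"pos": [-0.0275,-0.1025,0]},{"pos": [-0.0155,-0.118,0]},{"pos": [0,-0.13,0]}]'
python3 nudge.py '[{"pos": [0.0181,-0.0074,0]},{"pos": [0.0375,-0.01,0]},{"pos": [0.0569,-0.0074,0]},{"pos": [0.075,0,0]},{"pos": [0.0905,0.012,0]},{"pos": [0.1025,0.0275,0]},{"pos": [0.1099,0.0456,0]},{"pos": [0.1125,0.065,0]}]'
python3 nudge.py '[{},{},{}]'
```

```text
t: 10.45
tool_pos: [0.6542, -0.2341, 0.1946]
orientation: [0.709, 0.705, 0.001, 0.0]
contact_force: [-6.4, 7.4, 12.2]
gripper_width: 0.031
grasp_force: 26.6
t: 11.25
tool_pos: [0.524, -0.2345, 0.1947]
orientation: [0.71, 0.705, -0.0, 0.002]
contact_force: [5.4, 1.4, 4.6]
gripper_width: 0.0307
grasp_force: 26.0
t: 12.05
tool_pos: [0.5903, -0.1213, 0.1947]
orientation: [0.709, 0.705, -0.0, 0.001]
contact_force: [-3.7, -11.5, 7.4]
gripper_width: 0.0315
grasp_force: 26.2
TURN3
t: 12.85
tool_pos: [0.6542, -0.2341, 0.1947]
orientation: [0.709, 0.705, 0.001, 0.0]
contact_force: [-6.0, 6.5, 11.6]
gripper_width: 0.0313
grasp_force: 26.7
t: 13.65
tool_pos: [0.524, -0.2346, 0.1947]
orientation: [0.71, 0.705, -0.0, 0.002]
contact_force: [6.3, 0.1, 5.2]
gripper_width: 0.0314
grasp_force: 26.1
t: 14.45
tool_pos: [0.5903, -0.1213, 0.1946]
orientation: [0.709, 0.705, -0.0, 0.001]
contact_force: [-4.0, -10.9, 7.0]
gripper_width: 0.0314
grasp_force: 26.3
t: 14.75
tool_pos: [0.5911, -0.1216, 0.1947]
orientation: [0.709, 0.705, 0.001, 0.002]
contact_force: [1.7, -0.9, 6.5]
gripper_width: 0.0312
grasp_force: 26.2
```

```bash
python3 nudge.py '[{"pos": [0,-0.0015,0]},{"pos": [0,-0.0015,0]},{"pos": [0,-0.0015,0]}]'
python3 nudge.py '[{},{},{},{},{}]' 0.085
python3 nudge.py '[{"pos": [0,0,-0.05]},{"pos": [0,0,-0.1]},{"pos": [0.05,-0.02,-0.11]},{"pos": [0.1,-0.03,-0.11]},{"pos": [0.125,-0.03,-0.11]},{"pos": [0.125,-0.03,-0.11]}]'
cat > cmp.py <<'E'
import numpy as np
from rig import arm, camrig, workorder
from h import *
z=np.load("f0.npz"); f0={k[2:]:z[k] for k in z.files if k[0]=="t"}; f1=camrig.grab_frame("top")
cv2.imwrite("pics/top2.png",np.hstack([cv2.resize(f["pixels"][160:270,300:440,::-1],(400,314),interpolation=cv2.INTER_CUBIC) for f in(f0,f1)]))
for f in(f0,f1):
    W=world(f); k=(abs(W[...,0]-.59)<.06)&(abs(W[...,1]+.12)<.05)&(W[...,2]>.2)&(W[...,2]<.225)
    v,u=np.nonzero(k); print(len(u),u.mean(),v.mean(),W[k].mean(0).round(4))
    g=(f["pixels"].max(2)<60)&(abs(W[...,0]-.59)<.06)&(abs(W[...,1]+.12)<.04)&(W[...,2]>.17)
    v,u=np.nonzero(g); print("dark",len(u),u.mean(),v.mean())
E
python3 cmp.py; python3 go.py .563 .0067 .30
```

```text
t: 15.05
tool_pos: [0.5892, -0.1216, 0.1947]
orientation: [0.709, 0.705, 0.001, 0.001]
contact_force: [0.4, -1.1, 4.9]
gripper_width: 0.0308
grasp_force: 26.2
t: 15.55
tool_pos: [0.5878, -0.1214, 0.1932]
orientation: [0.709, 0.705, -0.0, -0.0]
contact_force: [0.3, 0.1, -0.5]
gripper_width: 0.0852
grasp_force: 0.0
t: 16.15
tool_pos: [0.5581, 0.0071, 0.3039]
orientation: [0.708, 0.706, 0.001, -0.0]
contact_force: [0.5, -0.3, 0.7]
gripper_width: 0.0853
grasp_force: 0.0
110 379.25454545454545 222.73636363636365 [ 0.5888 -0.121   0.2144]
dark 82 378.8536585365854 223.0
0 nan nan [nan nan nan]
dark 0 nan nan
shift [0.0014 0.0045 0.0036] turn [ 0.     0.    -0.003] F [-0.1 -0.2 -0.6] j [-0.12  0.33  0.05  1.28  0.    1.45] t 16.2cmp.py:8: RuntimeWarning: Mean of empty slice.
  v,u=np.nonzero(k); print(len(u),u.mean(),v.mean(),W[k].mean(0).round(4))
  ret = ret.dtype.type(ret / rcount)
  ret = um.true_divide(
cmp.py:10: RuntimeWarning: Mean of empty slice.
  v,u=np.nonzero(g); print("dark",len(u),u.mean(),v.mean())
```

```bash
python3 nudge.py '[{"pos": [0.05,-0.02,0]},{"pos": [0.1,-0.04,0]},{"pos": [0.15,-0.06,0]},{"pos": [0.2,-0.08,0]},{"pos": [0.2,-0.08,0]}]'
python3 cmp.py; python3 red.py; python3 go.py .563 .0067 .30
```

```text
t: 16.7
tool_pos: [0.4785, 0.2067, 0.3033]
orientation: [0.708, 0.706, 0.0, -0.0]
contact_force: [0.5, -0.8, -0.3]
gripper_width: 0.0847
grasp_force: 0.0
110 379.25454545454545 222.73636363636365 [ 0.5888 -0.121   0.2144]
dark 82 378.8536585365854 223.0
107 379.3551401869159 222.9626168224299 [ 0.5882 -0.1213  0.2145]
dark 83 378.90361445783134 222.95180722891567
top 41 330.5365853658537 232.8780487804878 [0.5627 0.0079 0.1323]
[0.5624 0.0067 0.1326] ang 1.2080813025177652 0.08115197476155442
side 106 337.5 218.08490566037736 [0.5559 0.0146 0.1067]
[0.5559 0.0146 0.1067] ang 1.1677783313931884 0.09076979829220098
shift [-0.1969  0.0838  0.0033] turn [ 0.     0.001 -0.005] F [0.1 0.2 0.4] j [ 0.26  0.26 -0.05  1.26 -0.    1.84] t 16.85
```

View pics/top2.png

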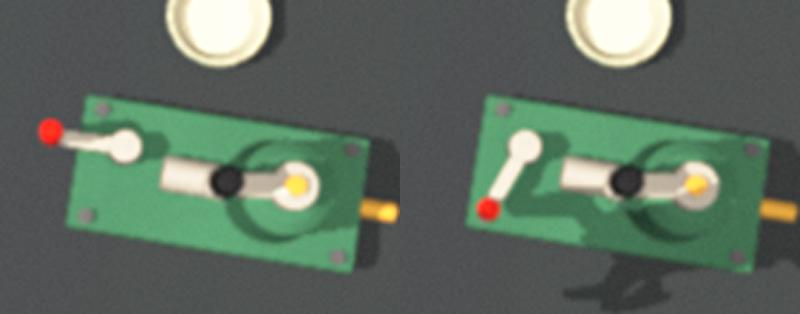

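Comparing before and after: the crank knob is back at its start position (within about 0.5 mm), and the red knob is at the off stop, at (488,208) in the right half. Next I'll swing the clamp back on.

```bash
python3 nudge.py '[{"pos": [-0.05,0.021,0]},{"pos": [-0.1,0.042,0]},{"pos": [-0.15,0.063,0]},{"pos": [-0.197,0.084,0]},{"pos": [-0.197,0.084,0]},{"pos": [-0.197,0.084,0]}]'
python3 go.py .563 .0067 .115
```

```text
t: 17.45
tool_pos: [0.5634, 0.0026, 0.3026]
orientation: [0.711, 0.703, -0.0, -0.0]
contact_force: [0.3, 0.4, -0.3]
gripper_width: 0.0848
grasp_force: 0.0
shift [ 0.0042 -0.0004  0.1876] turn [-0.001  0.001 -0.012] F [ 0.3  0.4 -0.3] j [-0.12  0.34  0.06  1.29 -0.    1.46] t 17.45
```

```bash
python3 nudge.py '[{"pos": [0.002,0,0.05]},{"pos": [0.002,0,0.1]},{"pos": [0.002,0,0.15]},{"pos": [0.002,0,0.186]},{"pos": [0.002,0,0.186]},{"pos": [0.002,0,0.186]}]'
python3 nudge.py '[{},{},{},{},{},{},{},{}]' 0.01 25
python3 go.py .563 .0067 .115
```

```text
t: 18.05
tool_pos: [0.5627, 0.0089, 0.1181]
orientation: [0.709, 0.705, -0.0, -0.0]
contact_force: [1.0, 0.2, 0.6]
gripper_width: 0.0846
grasp_force: 0.0
t: 18.85
tool_pos: [0.5645, 0.0086, 0.1184]
orientation: [0.709, 0.705, 0.001, 0.001]
contact_force: [5.6, 0.9, 6.4]
gripper_width: 0.0231
grasp_force: 28.8
shift [-0.0019 -0.0015  0.0034] turn [ 0.004  0.    -0.006] F [5.6 0.9 6.4] j [-0.11  0.47 -0.26  0.84  0.    1.46] t 18.85
```

```bash
python3 nudge.py '[{"pos": [0.0099,0.0065,0]},{"pos": [0.0187,0.0145,0]},{"pos": [0.0262,0.0236,0]},{"pos": [0.0323,0.0338,0]},{"pos": [0.0368,0.0447,0]},{"pos": [0.0397,0.0563,0]},{"pos": [0.0408,0.0681,0]},{"pos": [0.0402,0.0799,0]}]'
python3 nudge.py '[{"pos": [0,0.002,0]},{"pos": [0,0.004,0]},{"pos": [0,0.004,0]},{"pos": [0,0.004,0]}]'
```

```text
t: 19.65
tool_pos: [0.6407, 0.0505, 0.117]
orientation: [0.709, 0.705, -0.001, -0.003]
contact_force: [-7.6, 10.5, 6.7]
gripper_width: 0.0229
grasp_force: 29.2
t: 20.05
tool_pos: [0.6452, 0.05, 0.117]
orientation: [0.709, 0.705, -0.0, -0.002]
contact_force: [-3.7, 7.8, 4.1]
gripper_width: 0.0228
grasp_force: 28.7
```

```bash
python3 nudge.py '[{"pos": [0,0.002,0]},{"pos": [0,0.004,0]},{"pos": [0,0.004,0]},{"pos": [0,0.004,0]}]'
python3 nudge.py '[{"pos": [0,0.002,0]},{"pos": [0,0.002,0]},{"pos": [0,0.002,0]}]'
```

```text
t: 20.45
tool_pos: [0.6462, 0.0501, 0.1168]
orientation: [0.709, 0.705, -0.002, -0.004]
contact_force: [-17.0, 7.1, 14.0]
gripper_width: 0.023
grasp_force: 30.2
t: 20.75
tool_pos: [0.6464, 0.0502, 0.1168]
orientation: [0.709, 0.705, -0.003, -0.005]
contact_force: [-23.7, 6.8, 18.8]
gripper_width: 0.0228
grasp_force: 31.5
```

```bash
python3 nudge.py '[{},{},{},{},{}]' 0.085
python3 nudge.py '[{"pos": [0,0,-0.05]},{"pos": [0,0,-0.1]},{"pos": [0,0,-0.15]},{"pos": [0.05,-0.05,-0.18]},{"pos": [0.08,-0.08,-0.18]},{"pos": [0.12,-0.12,-0.18]},{"pos": [0.15,-0.15,-0.18]},{"pos": [0.15,-0.15,-0.18]}]'
python3 nudge.py '[{},{}]'
python3 red.py; python3 cmp.py
python3 - <<'E'
import numpy as np
from rig import arm, camrig, workorder
from h import *
f=camrig.grab_frame("top"); cv2.imwrite("pics/top3.png",f["pixels"][:,:,::-1])
E
```

```text
t: 21.25
tool_pos: [0.653, 0.0482, 0.1172]
orientation: [0.709, 0.705, -0.0, 0.0]
contact_force: [0.8, -0.2, -0.3]
gripper_width: 0.085
grasp_force: 0.0
t: 22.05
tool_pos: [0.5008, 0.2017, 0.298]
orientation: [0.708, 0.706, 0.0, -0.0]
contact_force: [-1.4, 0.2, 0.2]
gripper_width: 0.0852
grasp_force: 0.0
t: 22.25
tool_pos: [0.5045, 0.1989, 0.2974]
orientation: [0.709, 0.705, 0.0, 0.0]
contact_force: [-0.7, 0.2, -0.8]
gripper_width: 0.0851
grasp_force: 0.0
top 54 317.5 205.09259259259258 [0.6438 0.0469 0.1294]
[0.6444 0.047  0.1322] ang 0.009597418798789725 0.08074537096875951
side 73 307.1506849315069 212.7945205479452 [0.6388 0.0558 0.0982]
[0.6388 0.0558 0.0982] ang 0.08559348320766236 0.08892978952467527
110 379.25454545454545 222.73636363636365 [ 0.5888 -0.121   0.2144]
dark 82 378.8536585365854 223.0
108 379.31481481481484 223.0 [ 0.5881 -0.1212  0.2145]
dark 88 378.8068181818182 223.20454545454547
```

View pics/top3.png

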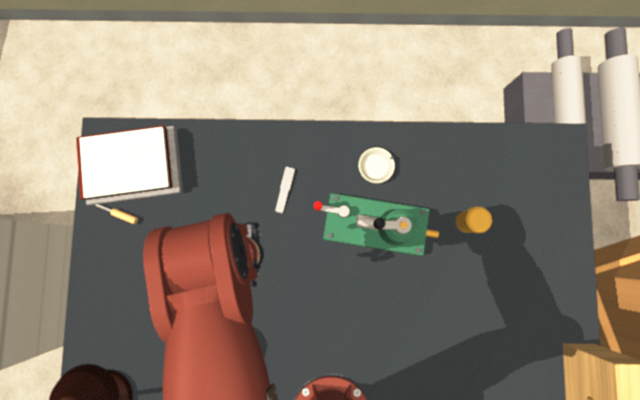

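The picture shows the clamp on at (318,205) and the crank knob at (379,223), as at the start. The canister, ashtray and wedge have not moved, and the arm is clear.

```bash
python3 -c "
from rig import arm, camrig, workorder
print(workorder.sign_off())"
```

```text
the job is handed in; nothing more can be done
None
```

I swung the clamp off to its stop, gave the crank three full clockwise turns (its knob ended within about 1 mm of where it began), then swung the clamp back on to its stop; the bystanders look unmoved in the last picture, and I handed the job in at about 22 s.

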